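# Lock a deep-well plate in the sealing press

## Robot

A 6-joint arm with a two-finger parallel gripper is mounted at the origin on the work surface. World frame = base frame: x ahead of the robot, y to its left, z up, the work surface at z = 0. Lengths are in m, angles in rad, forces in N, time in s.
With the tool pointing down it reaches from about 0.375 to 0.975 m from the base axis. Payload 3.8 kg.
Tool frame: the origin (TCP) lies midway between the tips of the shut fingers; the grasp point (between the pads) lies 19 mm behind it; x points along the fingers, y is the direction in which the jaws open and shut, and the axes are right-handed (so a half turn about x gives the same grasp; the last joint's range is limited). The gripper opens to 88 mm and grips with 3 to 60 N. Pads are 18 mm wide; open, the fingers measure 123 mm over their backs; the gripper's body (75 mm by 187 mm) begins 45 mm behind the grasp point.
Start: joints at [1.104, 0.264, 1.604, -0, 1.274, -0.037], TCP at [0.281, 0.614, 0.239] pointing down, gripper open.
Joint ranges: [-2.63, 2.63], [-0.94, 2.18], [0.31, 2.57], [-1.31, 4.45], [0, 2.66], [-2.55, 2.55]. Speed limits (rad/s): [2.57, 2.57, 3.14, 3.14, 3.14, 3.14].

## Interface

Orientations are given as a rotation vector (axis times angle).
In Python, from cell import manip, inverse_kinematics, cams, order gives the robot as it stands. Calls block until the motion is done:
- manip.move_pose(position, orientation): joint-space move of the TCP to a pose.
- manip.move_linear(position, rate=0.15, rot=None): straight line of the TCP; rot=None keeps the orientation; rate is the mean speed in m/s.
- manip.set_joints(angles): joint-space move.
- manip.set_gripper(opening, force=None): finger opening in m; force is the grip in N (None keeps the last); returns when the fingers have stopped.
- manip.dwell(seconds).
- inverse_kinematics(position, orientation): joint angles nearest the present ones, or None.
- manip.state(): the state.
- cams.capture(name): name is "scene" or "top" or "wrist"; returns a dict with "image" (384x512x3 uint8, blue, green, red), "z_map" (384x512 float32, m along the optical axis (not along the pixel's ray), 0 where there is no reading), "intrinsics" (3x3 intrinsics, pixels), "position" and "orientation" of the camera in the world; the wrist camera has in their place "T_tool_cam" (4x4, takes a point from camera to tool coordinates, whose origin is the TCP and whose axes are the tool frame's). Camera axes: x right, y down, z forward; pixel columns grow to the right and rows downward; lengths in m; the calibration is good to about 2 mm. The wrist camera is an equidistant fisheye: a pixel r from the principal point sees the ray r / f radians off the axis. A picture is of the moment at which its call begins: read the wrist's pose just before it.
A pose or a line that the arm cannot do raises manip.IKError and nothing moves.
- order.close_job(): hands the job in, once; it reports no verdict.
The state is a dict: "clock": time; "joint_pos": joint angles; "joint_velocities": joint speeds; "tau": joint torques, N m; "tool_pos": TCP position; "tcp_rot": TCP orientation; "contact_force": force on the tool from outside, world axes, zero at the start; "moment": the same for the moment, N m; "gripper_width": finger opening in m.
Only numpy, scipy, OpenCV 4.12 (cv2) and the standard library are available. Lean on these libraries where they do the work, as an engineer would, in place of code of your own. Each camera call takes 0.05 s, during which the arm holds its last target. There are 200 camera calls.

## Task

With the fingertips, push the deep-well plate along its guides until it is fully home against the two rear stops of the sealing press. Then push the press's lever over past its dead point until it snaps into lock and the foot clamps the plate. Only push: never lift or tip the plate, and leave the other things on the bench where they stand.

Things in the scene. Friction and masses are not known exactly. Their poses are not given: they have to be found in the camera images.
- press: Plate sealing press fixed to the bench. Origin: on the bench under the centre of a fully home plate. x = the way the plate is pushed in (away from the operator), y = left, z up. Base 12 mm thick, x -140 to +85 mm, y -80 to +80 mm. Grey column behind and a head above: x 0 to +85 mm, y -25 to +25 mm, 82 to 108 mm above the bench; lever cheeks at x 30 to 60 mm rise to 124 mm.
- press_stops (a point): Point midway between the press's two rear stops, on the top of the base: x = +42.5 mm, y = 0, 12 mm above the bench. The plate's far face meets the stops here when fully home. Stops 28 mm high at y = -45 and +45 mm. Two steel side guides run from x = -135 to +45 mm, inner faces at y = -66 and +66 mm, tops 22 mm above the bench. Axes as the press's.
- plate: White 24-well deep-well plate with grey mat: a loose block 85 mm (its x) by 128 mm (its y) by 40 mm high, 0.15 to 0.31 kg. Origin: centre of its underside. Rests on the press's base between the side guides, 2 mm play each side, 40 to 90 mm short of the stops, its near face clear for pushing. Fully home: origin at x = 0, y = 0 (within the play) of the press.
- lever (a joint): Angle of the over-centre lever, rad: 0 = open stop (starts here), dead point 1.20, locked stop 1.50. Before the dead point a spring pushes it back to open, beyond it the spring snaps it to 1.50 (within 0.05 of it friction may hold it). Takes 4 to 8 N at the knob. Swings in the press's y-z plane: leaning left (+y) 0.75 rad from upright at 0, upright at 0.75, leaning right (-y) 0.75 rad at 1.50.
- lever_pivot (a point): Pivot of the lever, at the press's x = +45 mm, y = 0, 116 mm above the bench; the pivot axis is parallel to the press's x. Axes as the press's.
- lever_knob (a point): Centre of the white ball knob, 28 mm across, at the end of the lever, 100 mm from the pivot axis; the steel stem below it is 12 mm thick.
- foot: Sprung pressing foot under the head, steel with rubber face, 55 x 85 x 8 mm; origin at the centre of its underside, centred at the press's x = +12 mm. 62 mm above the bench with the lever open, about 10 mm lower (on the plate) when the lever is past the dead point, and in lock; moves only vertically.
- tube_rack: loose bystander: green rack 96 x 74 x 45 mm with capped tubes to 59 mm high; origin under its centre
- reagent_bottle: loose bystander: bottle 54 mm across, 115 mm tall; origin under its centre
- tip_box: loose bystander: pipette tip box 85 x 120 x 67 mm; origin under its centre
- marker: loose bystander: marker pen lying flat, 130 mm long along its x axis, 12 mm thick; origin under its centre
- timer: loose bystander: white bench timer 60 x 60 x 21 mm; origin under its centre
- beaker: loose bystander: small glass beaker 64 mm across, 85 mm tall; origin under its centre
Mind the look-alikes: they are no part of the job. Leave any purple look-alike of the plate alone.

How it is judged:
On the way, in this order (a step that is already met when the one before it is completed fails the run):
1. the plate is fully home against the rear stops (x of plate in the frame of press between -0.004 and 0.004 m and y of plate in the frame of press between -0.007 and 0.007 m and angle between the x axis of plate and the x axis of press, either way round below 0.06 rad and z of plate in the frame of press below 0.015 m), for 0.2 s.
2. the lever has snapped into lock (value of joint lever above 1.4 rad), for 0.2 s.
At the end, for the whole second after the job is handed in: The plate lies flat on the press's base within 4 mm of the rear stops, within 7 mm sideways and 0.06 rad square; the lever stands past 1.40 rad, in lock; the foot presses on the plate with more than 1 N; the plate is at rest (all of step 1 and value of joint lever above 1.4 rad and contact force between foot and plate above 1 N and linear speed of plate below 0.01 m/s and angle between plate's own z axis and vertical below 0.04 rad); the robot touches nothing.
It fails at once if the plate is lifted more than 8 mm off the press's base or tipped by more than 0.15 rad (z of plate in the frame of press above 0.02 m or angle between plate's own z axis and vertical above 0.15 rad).
It fails at once if the lever is thrown past its dead point before the plate is home (more than 6 mm short) (value of joint lever above 1.2 rad and x of plate in the frame of press below -0.006 m).
It fails at once if a bystander (tube rack, bottle, tip box, marker, timer or beaker) is moved by more than 20 mm (distance of any of tube_rack, reagent_bottle, tip_box, marker, timer, beaker from where it was at the start of the episode above 0.02 m).
It also fails if it takes over 46 s, if anything falls off the work surface, if the arm or the gripper's body presses on something with over 40 N, if the wrist force passes 120 N, or if a joint passes its speed limit or range.

## Working session

There is one attempt and no reset: what is moved stays moved. The work goes in short steps, each a Python script; the robot and the scene stay as the last script left them, time stands still between calls to the robot, and variables do not carry over. Pictures are saved under pics/ and viewed, about 8 in all and at most 12, crops included, and the job is handed in when it is done.

```bash
ls; mkdir -p pics; python3 - <<'E'
from cell import manip,cams
import cv2,numpy as np
for n in("scene","top"):
    c=cams.capture(n); cv2.imwrite(f"pics/{n}0.png",c["image"]); np.savez(f"{n}0.npz",**c)
    print(n,c["intrinsics"],c["position"],c["orientation"])
s=manip.state();print(s["clock"],s["tool_pos"],s["tcp_rot"])
E
```

```text
pics
scene [[417.9589191    0.         251.62721219]
 [  0.         417.9589191  197.47877165]
 [  0.           0.           1.        ]] [1.20738288 0.09208406 0.99845093] [-1.67225653 -1.99448397  0.72633672]
top [[479.93392187   0.         252.42590183]
 [  0.         479.93392187 191.97208833]
 [  0.           0.           1.        ]] [ 0.32811627 -0.03062561  1.23370092] [-2.13092018  2.1413406  -0.18518281]
0.1 [0.28098729 0.61304422 0.23752642] [ 0.33556165  1.54487561 -0.33862801]
```

View pics/scene0.png

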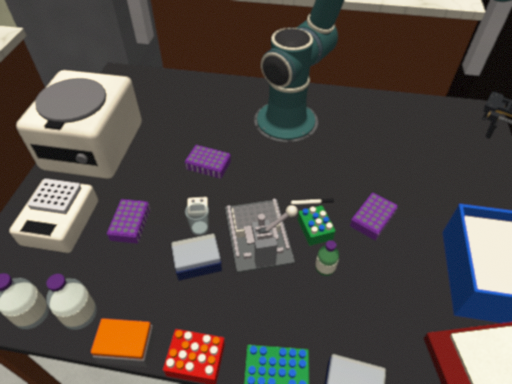

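View pics/top0.png

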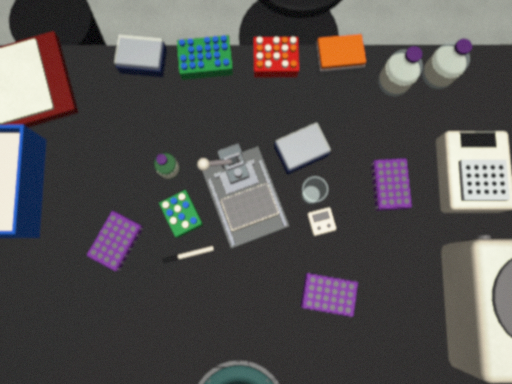

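The scene view shows the press at (258,235), with the green rack (318,222) and the marker (312,202) beside it, and the bottle at (327,258). In the top view the press spans about (202–288, 148–247), with the knob at (204,164). The grey-topped plate sits in it at (250,205). The purple plates at (115,240), (392,184) and (330,295) are look-alikes outside the press. I'll confirm with an enlarged crop and measure.

```bash
cat > h.py <<'E'
import numpy as np,cv2
from scipy.spatial.transform import Rotation as R
def ray(c,u,v,z):
    d=np.linalg.inv(c["intrinsics"])@[u,v,1.]; Rm=R.from_rotvec(c["orientation"]).as_matrix(); d=Rm@d
    p=np.array(c["position"]); return p+d*(z-p[2])/d[2]
def cloud(c):
    z=c["z_map"]; v,u=np.mgrid[:384,:512]; K=c["intrinsics"]
    P=np.stack([(u-K[0,2])/K[0,0]*z,(v-K[1,2])/K[1,1]*z,z],-1)
    return P@R.from_rotvec(c["orientation"]).as_matrix().T+c["position"]
E
python3 - <<'E'
from h import *
c=dict(np.load("top0.npz"));P=cloud(c)
print("bench z",np.median(P[280:290,200:280,2]))
print("knob",ray(c,204,164,.189),P[164,204])
Z=P[...,2]
m=((Z>.006)&(Z<.2)).astype(np.uint8); m[:,:195]=0;m[:,295:]=0;m[:140]=0;m[252:]=0
n,l,st,ce=cv2.connectedComponentsWithStats(m)
for i in range(1,n):
    if st[i,4]>100: print(i,st[i],ce[i])
for lo,hi in((.006,.030),(.042,.060),(.075,.13)):
    q=P[(Z>lo)&(Z<hi)&(m>0)]; r=cv2.minAreaRect((q[:,:2]*1000).astype(np.float32)); print(lo,hi,len(q),np.median(q[:,2]),r,cv2.boxPoints(r).tolist())
im=c["image"][135:260,150:345]; cv2.imwrite("pics/crop0.png",cv2.resize(im,None,fx=4,fy=4,interpolation=2))
E
```

```text
bench z 7.626468649124529e-05
knob [0.56881753 0.07111665 0.189     ] [0.565853   0.06986357 0.20186678]
2 [274 140  21  34 520] [286.05769231 153.71923077]
3 [ 197  143   92  105 5581] [243.4400645  194.19315535]
0.006 0.03 2619 0.01275315917275699 ((529.659912109375, -15.833206176757812), (258.18463134765625, 291.61090087890625), 89.79340362548828) [[383.3899230957031, -144.39894104003906], [674.9989624023438, -145.45042419433594], [675.929931640625, 112.73252868652344], [384.32086181640625, 113.78401184082031]]
0.042 0.06 1828 0.05197389769608962 ((537.4447021484375, -12.020721435546875), (181.06820678710938, 281.3404846191406), 17.807130813598633) [[408.22906494140625, 94.22362518310547], [494.2668762207031, -173.63821411132812], [666.6603393554688, -118.26506805419922], [580.62255859375, 149.59677124023438]]
0.075 0.13 666 0.1098893514821051 ((587.2080078125, 13.940803527832031), (89.8226547241211, 66.48453521728516), 17.95065689086914) [[534.2376708984375, 31.72334098815918], [554.72802734375, -31.52488136291504], [640.1783447265625, -3.841733932495117], [619.68798828125, 59.40648651123047]]
```

View pics/crop0.png

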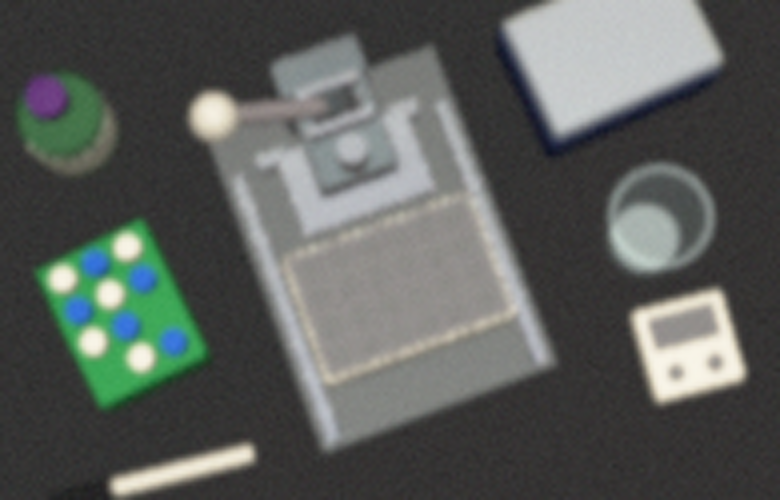

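The crop confirms it. The grey-matted plate lies between the guides, crop corners about (333,383), (520,315), (465,195), (285,258). The knob is at (213,115), leaning left. Now the press pose from the corners.

```bash
python3 - <<'E'
from h import *
c=dict(np.load("top0.npz"));P=cloud(c)
def g(x,y,z): return ray(c,150+(x+.5)/4-.5,135+(y+.5)/4-.5,z)
print("plate")
pl=np.array([g(*q,.052) for q in((333,383),(520,315),(465,195),(285,258))]);print(pl,pl.mean(0),[np.linalg.norm(pl[i]-pl[i-1]) for i in range(4)])
bs=np.array([g(*q,.012) for q in((325,450),(555,365),(433,45))]);print(bs,np.linalg.norm(bs[1]-bs[0]),np.linalg.norm(bs[2]-bs[1]))
e=bs[2]-bs[1]; f=bs[0]-bs[1]; print("yaw",np.arctan2(e[1],e[0]),np.arctan2(-f[0],f[1]))
e2=pl[2]-pl[1];f2=pl[0]-pl[1];print("plate yaw",np.arctan2(-f2[0],f2[1]))
# depth fit: press base z .012 & z-slices masked to comp
Z=P[...,2]; m=((Z>.006)&(Z<.3)).astype(np.uint8); m[:,:195]=0;m[:,295:]=0;m[:140]=0;m[252:]=0
n,l,st,ce=cv2.connectedComponentsWithStats(m); k=1+np.argmax(st[1:,4])
for lo,hi in((.008,.030),(.045,.058),(.10,.13)):
    mm=((l==k)&(Z>lo)&(Z<hi)).astype(np.uint8); mm=cv2.morphologyEx(mm,cv2.MORPH_OPEN,np.ones((3,3)))
    q=P[mm>0]; r=cv2.minAreaRect((q[:,:2]*1000).astype(np.float32)); print(lo,len(q),r)
yaw=.5*(np.arctan2(e[1],e[0])+np.arctan2(-f[0],f[1]))
X=np.array([np.cos(yaw),np.sin(yaw)]);Y=np.array([-X[1],X[0]])
O=np.mean([bs[0][:2]+140*X/1e3-.08*Y,bs[1][:2]+.14*X+.08*Y,bs[2][:2]-.085*X+.08*Y],0)
print("yaw",yaw,"O",O)
for n_,p in(("plate",pl.mean(0)),("knob",g(213,115,.189)),*(("b",b) for b in bs)):
    d=p[:2]-O; print(n_,d@X,d@Y)
E
```

```text
plate
[[ 0.4325783   0.01142233  0.052     ]
 [ 0.47419264 -0.10439696  0.052     ]
 [ 0.55000776 -0.07105566  0.052     ]
 [ 0.51059922  0.04141893  0.052     ]] [ 0.49184448 -0.03065284  0.052     ] [np.float64(0.08358862706864459), np.float64(0.12306852157621212), np.float64(0.08282254981643093), np.float64(0.11917871202800494)]
[[ 0.39369755  0.01784379  0.012     ]
 [ 0.44691933 -0.12875864  0.012     ]
 [ 0.65774167 -0.05242047  0.012     ]] 0.1559641932616589 0.2242176886426833
yaw 0.34741090691030385 0.34823963348931886
plate yaw 0.34493934949655264
0.008 2062 ((526.1229248046875, -16.76244354248047), (224.85275268554688, 159.97479248046875), 20.378204345703125)
0.045 1635 ((494.1809387207031, -29.219009399414062), (84.75955963134766, 127.20281219482422), 20.166156768798828)
0.1 606 ((591.014404296875, 8.687793731689453), (85.02792358398438, 55.39069747924805), 19.70563507080078)
yaw 0.34782527019981135 O [ 0.55147096 -0.00721982]
plate -0.0640430561165693 -0.001705828004556679
knob 0.04522084022252249 0.06961473307728956
b -0.13978230702085687 0.07734042244037241
b -0.13971768118654093 -0.07862375743199965
b 0.08449998820739761 -0.07871666500837274
```

Plate and press agree: plate square, about 62 mm short, press yaw 0.35, origin (0.552,−0.007). The base, plate and knob all match their stated sizes and places to about 2 mm. Next I push with two open fingers.

```bash
cat >> h.py <<'E'
O=np.array([.5517,-.0073]);YAW=.350
X=np.array([np.cos(YAW),np.sin(YAW),0]);Y=np.array([-X[1],X[0],0])
def W(x,y,z): return np.array([O[0],O[1],0])+x*X+y*Y+np.array([0,0,z])
def rot(yv):
    xv=np.array([0,0,-1.]); return R.from_matrix(np.stack([xv,yv,np.cross(xv,yv)],1)).as_rotvec()
E
python3 - <<'E'
from h import *
from cell import manip,cams,inverse_kinematics
j0=np.array(manip.state()["joint_pos"])
best=min(((np.abs(np.array(q)-j0).max(),s) for s in(1,-1) if (q:=inverse_kinematics(W(-.13,0,.25),rot(s*Y))) is not None))
print(best); r=rot(best[1]*Y)
manip.set_gripper(.055)
manip.move_pose(W(-.135,0,.25),r)
manip.move_linear(W(-.135,0,.034),rate=.2)
f0=np.array(manip.state()["contact_force"])
def F(): return -(np.array(manip.state()["contact_force"])-f0)@X
manip.move_linear(W(-.085,0,.034),rate=.06);print("mid",F())
manip.move_linear(W(-.060,0,.034),rate=.06);print("near",F())
x=-.060
while x<-.040:
    x+=.0015; manip.move_linear(W(x,0,.034),rate=.03); f=F(); print(round(x,4),round(f,2))
    if f>12: break
s=manip.state();print(s["clock"],s["contact_force"],s["moment"],(np.array(s["tool_pos"])-W(0,0,0))@X)
E
```

```text
(np.float64(1.2818525473949658), -1)
mid 1.2607938405366272
near 0.2653740642525106
-0.0585 1.45
-0.057 1.59
-0.0555 1.53
-0.054 4.49
-0.0525 9.23
-0.051 13.96
7.4583 [-11.65561123  -6.90003927   9.89302331] [-1.06381242  1.97934333  0.02899471] -0.054450506350013195
```

The force step rises from about 1.5 N (sliding) to 14 N at the expected place, so the plate is on the stops. I'll back off and check with the top camera.

```bash
python3 - <<'E'
from h import *
from cell import manip,cams
manip.move_linear(W(-.10,0,.034),rate=.1)
manip.move_linear(W(-.13,0,.27),rate=.2)
r=rot(-Y)
# move clear to the left, jaws along press x, shut, high
manip.set_gripper(0.0)
from cell import inverse_kinematics
j=np.array(manip.state()["joint_pos"])
o=[(np.abs(np.array(q)-j).max(),s) for s in(1,-1) if (q:=inverse_kinematics(W(.045,.15,.29),rot(s*X))) is not None];print(o,j)
s=min(o)[1]; manip.move_pose(W(.045,.15,.29),rot(s*X))
c=cams.capture("top");P=cloud(c);Z=P[...,2]
m=((Z>.046)&(Z<.057)).astype(np.uint8);m[:,:195]=0;m[:,295:]=0;m[:140]=0;m[252:]=0
n,l,st,ce=cv2.connectedComponentsWithStats(cv2.morphologyEx(m,cv2.MORPH_OPEN,np.ones((3,3))));k=1+np.argmax(st[1:,4])
d=P[l==k]-W(0,0,0); a,b=d@X,d@Y; print("plate x",np.percentile(a,[1,50,99]),"y",np.percentile(b,[1,99]))
for lo,hi in((-.05,-.02),(-.02,.02),(.02,.05)):
    print(np.percentile(a[(b>lo)&(b<hi)],1))
cv2.imwrite("pics/top1.png",cv2.resize(c["image"][110:260,150:345],None,fx=4,fy=4,interpolation=2));print(manip.state()["clock"])
E
```

```text
[(np.float64(1.169198760673621), 1)] [-1.77729391e-01 -2.29837012e-01  2.04804901e+00 -4.90727210e-05
  1.32326994e+00  1.04301789e+00]
plate x [-0.04130521 -0.02049623  0.03850248] y [-0.06318124  0.06025883]
-0.04141382539092313
-0.04196372927845617
-0.04093388117722392
11.4667
```

View pics/top1.png

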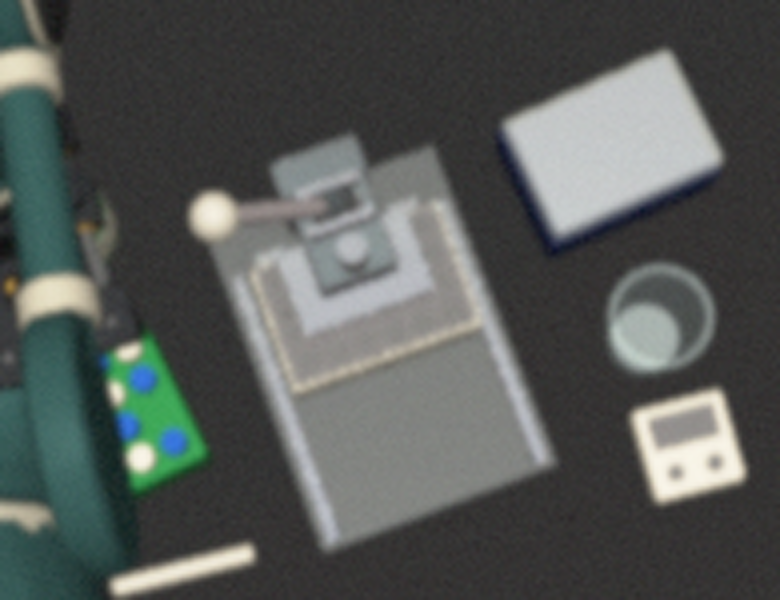

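The plate is home: near face at x≈−42 mm (nominal −42.5), square, y≈−1.5 mm, against the stops in the picture. The knob at crop (213,215) is unchanged. Now I push the lever along its arc.

```bash
python3 - <<'E'
from h import *
from cell import manip,cams
def tip(th,gap=0.):
    a=.75-th; return W(.045,.1*np.sin(a)+.014+.010+gap,.116+.1*np.cos(a)-.007)
manip.move_linear(tip(0,.03)+[0,0,.05],rate=.2)
manip.move_linear(tip(0,.03),rate=.15)
f0=np.array(manip.state()["contact_force"])
for th in [0,.2,.4,.6,.8,.95,1.1,1.2,1.28,1.34]:
    manip.move_linear(tip(th),rate=.06); f=np.array(manip.state()["contact_force"])-f0
    print(th,f@X.round(4),f@Y,f[2])
print(manip.state()["clock"],manip.state()["tool_pos"],tip(1.34))
c=cams.capture("scene");cv2.imwrite("pics/sc1.png",cv2.resize(c["image"][150:300,170:370],None,fx=4,fy=4,interpolation=2))
E
```

```text
0 -0.6172608546644965 5.728686021502063 4.1469330799412525
0.2 -0.25343893687394753 7.130136081432965 4.815927435889252
0.4 0.9701661832264591 7.205223918812718 4.315403592750517
0.6 -0.5489857717202821 5.9234655023160245 3.5446392972473952
0.8 0.5751638072956944 4.820947564188492 2.841738256412274
0.95 0.8500894927232328 3.5826627151091 1.1577868668743547
1.1 -0.09664200127722801 0.6072355907452754 -0.3498204633952099
1.2 0.5661208112020124 0.02519860001029803 -0.020258102018535562
1.28 0.495485168581019 0.8854750807425651 0.26842904084476804
1.34 1.1164621787294213 1.815727452333514 0.3970793814036665
16.6583 [ 0.60472274 -0.02181972  0.19176653] [ 0.60481972 -0.02158769  0.19209407]
```

View pics/sc1.png

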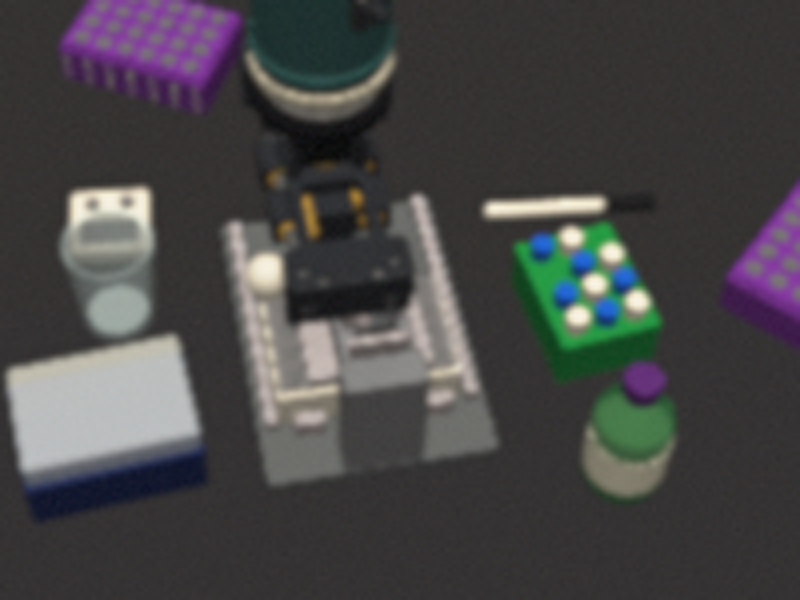

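The knob has swung to the right, to crop (266,272), and the force fell away past the dead point. I'll back off and measure the knob.

```bash
python3 - <<'E'
from h import *
from cell import manip,cams
p=np.array(manip.state()["tool_pos"])
manip.move_linear(p+.04*Y+[0,0,.02],rate=.15)
manip.move_linear(W(.045,.08,.29),rate=.2)
manip.move_pose(W(.045,.2,.30),rot(X))
c=cams.capture("top");P=cloud(c);Z=P[...,2]
m=((Z>.150)&(Z<.22)).astype(np.uint8);m[:,:200]=0;m[:,295:]=0;m[:130]=0;m[252:]=0
n,l,st,ce=cv2.connectedComponentsWithStats(m)
for k in range(1,n):
    if st[k,4]<20: continue
    d=ray(c,*ce[k],.189)-W(0,0,0); d2=P[l==k]-W(0,0,0)
    print(st[k],"knob",d@X,d@Y,"ang",.75-np.arcsin(np.clip(d@Y/.1,-1,1)),"top z",Z[l==k].max())
m=((Z>.046)&(Z<.057)).astype(np.uint8);m[:,:200]=0;m[:,295:]=0;m[:140]=0;m[252:]=0
n,l,st,ce=cv2.connectedComponentsWithStats(cv2.morphologyEx(m,cv2.MORPH_OPEN,np.ones((3,3))));k=1+np.argmax(st[1:,4])
d=P[l==k]-W(0,0,0);print("plate near",np.percentile(d@X,1),np.percentile(d@Y,[1,99]))
s=manip.state();print(s["clock"],s["contact_force"])
cv2.imwrite("pics/top2.png",cv2.resize(c["image"][110:260,150:345],None,fx=4,fy=4,interpolation=2))
E
```

```text
[242 137  25  18 195] knob 0.042939109672123534 -0.05611894168854256 ang 1.3458221374440131 top z 0.20621802527860722
plate near -0.04175659915894121 [-0.06280714  0.06046642]
18.4417 [-1.17735353 -0.23598608 -0.75351713]
```

View pics/top2.png

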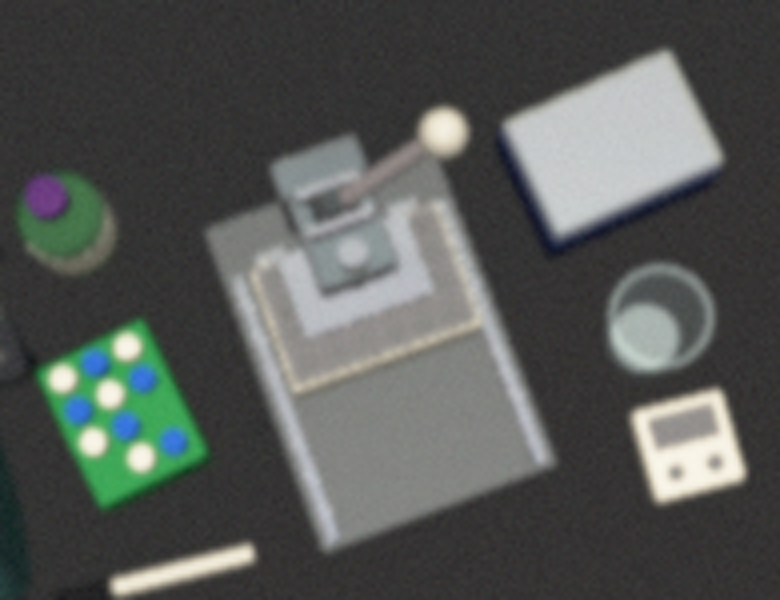

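The mask took in part of the stem, which biased the angle. The knob centre in the crop is (443,132), so I'll recompute from that. The other objects haven't moved and the plate is home.

```bash
python3 - <<'E'
from h import *
from cell import manip,cams
c=cams.capture("top")
g=c["image"].min(2)[120:170,235:285].copy()
m=(g>150).astype(np.uint8);n,l,st,ce=cv2.connectedComponentsWithStats(m)
for k in range(1,n):
    if st[k,4]>60:
        u,v=ce[k]+[235,120]
        for z in (.189,.200): 
            d=ray(c,u,v,z)-W(0,0,0);print(st[k],(u-150)*4,(v-110)*4,z,d@X,d@Y,.75-np.arcsin(d@Y/.1))
P=cloud(c);q=P[138:147,256:266].reshape(-1,3);print("top z knob",np.percentile(q[:,2],95))
c0=dict(np.load("top0.npz"));d=ray(c0,204,164,.189)-W(0,0,0);print("initial",d@Y,.75-np.arcsin(d@Y/.1))
E
```

```text
[42 17  8 21 98] 526.2857142857142 140.69387755102036 0.189 0.02343718652274521 -0.10988823861059586 nan
[42 17  8 21 98] 526.2857142857142 140.69387755102036 0.2 0.020894733130545406 -0.10815465646452048 nan
[21 18 10 10 84] 441.6190476190477 129.28571428571433 0.189 0.046106351407983706 -0.06761674350620771 1.4925481308753583
[21 18 10 10 84] 441.6190476190477 129.28571428571433 0.2 0.043325206913917565 -0.06632825185177975 1.4751965113868326
[10 39  9 11 69] 398.5507246376811 218.55072463768113 0.189 0.006325522235514181 -0.027101441342616325 1.024446728954137
[10 39  9 11 69] 398.5507246376811 218.55072463768113 0.2 0.00396324319134029 -0.026239548646060668 1.0155038393465698
top z knob 0.20469088675471514
initial 0.06779289584816131 0.0050582934667672275<stdin>:10: RuntimeWarning: invalid value encountered in arcsin
```

The lever reads 1.49 rad, in lock, and the robot is clear. Handing in.

```bash
python3 -c "
from cell import order;order.close_job()"
```

```text
the job is handed in; nothing more can be done
```

The plate is home against both rear stops, the lever is locked over, and I handed the job in at about 18.5 s on the robot clock. I used two open fingertips to push the plate about 62 mm, until the force rose to 14 N at the stops. Then I pushed the knob along its arc with the shut fingers until it snapped over.

**Last checks:**
- **Plate:** its near face measured −41.8 mm (nominal −42.5) in the last top view. It was about 1.2 mm off centre sideways and looked square.
- **Lever:** the knob was 67.6 mm to the right, about 1.49 rad, with its top at 0.205 m as expected. A first estimate gave 1.35 rad because the mask had caught part of the stem; I re-measured on the ball alone.
- **Bystanders:** the tip box, beaker, timer, rack and bottle looked unmoved in the last top view. The marker was only partly in frame. I compared these by eye and did not measure them.
- **Robot:** the arm ended clear of everything, about 0.2 m to the left of the press centre and 0.30 m up.

I could not measure the foot's clamping force; I take it from the lever being in lock.

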